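# Trim the teetering-cabin set model on its rocker

## Task

The weighted cabin is still sitting low on the sloping plank floor of the set model. Slide it up the floor, over the wedge sill, until it drops into its place between the sill and the far batten; then shift the whole floor along on the curved rocker until it balances level there by itself (within about 3 degrees) with the cabin still in its place, neither end resting on anything, and let go. Leave the things lying around where they are.

Things in the scene. Friction and masses are not known exactly. Their poses are not given: they have to be found in the camera images.
- rocker: Wooden rocker screwed to the bench: two upright plywood ribs, 12 mm thick, 140 mm apart along its x, on a 190 x 210 x 8 mm baseboard. The rib tops are arcs of 100 mm radius about an axis along x; their crown is 50 mm above the bench. Origin: on the bench under the middle of the crown, z up. The floor rocks about x and is to be shifted along y. The rocker never moves.
- rocker_crown (a point): Middle of the rocker's crown line, 50 mm above the bench. The balance on it is stable: with the joint centre of gravity of floor and cabin d mm off the crown along the board, the let-go floor rests at a tilt of about d/88 rad (give or take 1 degree) towards that side, until an end meets the bench. It rocks for 1 to 4 s after a nudge.
- floor_plate: Grey plank floor of the model: stiff flat loose board, 258 mm (x) by 350 mm (y), 6.6 mm thick, 0.27 kg with its two battens. It starts across the rocker's ribs, its +y end down on the bench and its -y end in the air, at a slope of about 0.2 rad, its y almost along the rocker's y. Origin: centre of the underside, z out of the top. Pushed on an end edge it slides over the rocker at some 2 to 7 N.
- plate_middle (a point): Centre of the floor's top, 6.6 mm over its origin. Once the cabin is in its place the joint centre of gravity lies 21 to 47 mm from here towards the floor's -y; just where depends on the cabin's unknown weight and must be found by trial: nudge, let go, see how it settles.
- plate_low_end (a point): Middle of the floor's +y end edge (the end that starts down on the bench), half way up its thickness, 175 mm from the floor's origin.
- plate_high_end (a point): Middle of the floor's -y end edge (the end that starts in the air), half way up its thickness, 175 mm from the floor's origin. Beyond it on the right a spot lamp hangs about 0.32 m above the bench, near x = 0.64 m, y = -0.18 m: keep the arm clear of it.
- sill_edge (a point): Top edge of the wooden wedge sill fixed across the floor, 120 mm wide along the floor's x. Its slope starts flush with the board at floor y = -6 mm and rises to this edge, 5 mm above the board at y = -36 mm, then drops upright to the board.
- batten_face (a point): Foot of the near face of the far batten, fixed across the floor at floor y = -126 mm: 120 mm wide along x, 10 mm high.
- hut_place (a point): Middle of the cabin's place, on the floor's top at floor y = -81 mm: the 90 mm of bare board between the sill's drop and the far batten. The cabin is in place when it lies flat there with its origin within 6 mm of this point along the floor's y and 40 mm along x.
- hut: Model cabin, loose: 96 mm (x) by 84 mm (y), walls 44 mm high, pitched roof with its ridge along x at 71 mm, eaves 1 mm out. Weighted low; weight unknown, 70 to 310 g. Origin: centre of the flat underside, z up. Starts on the floor's lower half, at floor y about +84 mm, turned almost like the floor. Slides on the board at a friction of about 0.35; pushed high on its wall it tips instead.
- sanding_block: Cork sanding block, 43 x 71 x 24 mm, loose bystander on the right near the robot. Origin: centre of underside.
- model_stair: Small basswood model stair, 84 x 64 x 48 mm, loose bystander at the right edge of the bench. Origin: centre of underside.
- jar_bronze: Screw-lid paint jar, 48 mm across, 66 mm high, loose bystander on the left. Origin: centre of underside.
Mind the look-alikes: they are no part of the job. Leave any red look-alike of the hut alone.

How it is judged:
By the outcome, as a careful person would: the job done as asked, in the order asked, and still so for the second after the job is handed in, with the robot touching nothing.
It also fails if it takes over 72 s, if anything falls off the work surface, if the arm or the gripper's body presses on something with over 40 N, if the wrist force passes 120 N, or if a joint passes its speed limit or range.

## Robot

A 7-joint arm with a two-finger parallel gripper is mounted at the origin on a cart in front of the work surface, level with it; the furniture and walls round the work are solid. World frame = base frame: x ahead of the robot, y to its left, z up, the work surface at z = 0. Lengths are in m, angles in rad, forces in N, time in s.
With the tool pointing down it reaches from about 0.425 to 0.875 m from the base axis. Payload 9.9 kg.
Tool frame: the origin (TCP) lies midway between the tips of the shut fingers; the grasp point (between the pads) lies 19 mm behind it; z points along the fingers, y is the line along which they close (so a half turn about z gives the same grasp; the last joint's range is limited). The gripper opens to 85 mm and grips with 20 to 120 N. Pads are 22 mm wide; open, the fingers measure 114 mm over their backs; the gripper's body (76 mm by 85 mm) begins 54 mm behind the grasp point. The pads swing forward as they close: fully open they stand 13 mm farther back than shut.
Start: joints at [1.05, 0.576, 0.025, 1.437, -0.015, 1.129, -0.057], TCP at [0.286, -0.612, 0.231] pointing down, gripper open.
Joint ranges: [-2.76, 2.76], [-0.34, 2.15], [-1.52, 1.57], [0.19, 2.46], [-1.09, 4.23], [0.17, 1.99], [-2.82, 2.82]. Speed limits (rad/s): [2.22, 2.22, 3.01, 3.01, 3.14, 3.14, 3.14].

## Interface

Orientations are given as a rotation vector (axis times angle).
In Python, from cell import bot gives the robot as it stands.
- The arm moves only by the tool carry_out, never from a script. Its argument "rows" is a list of rows, each a list of 2 entries, a list of its own where there are three numbers: the shift along the tool's x, y, z in units of 0.02 m (1.0 is 0.02 m), then the turn, a rotation vector about the tool's x, y, z in units of 0.08 rad (1.0 is 0.08 rad). In form: [[[dx, dy, dz], [ax, ay, az]], ...]. A call has 1 to 10 rows; each row shifts and turns the commanded pose from where the row before left it, along the tool's axes as they then stand; what a row does not reach is not made up. A row lasts 1/10 s, in which the tool goes at most 50 mm and 8.59 degrees, less where a joint would pass 70% of its speed; a pose out of reach is approached as far as the arm can. A call with a number of a shift or a turn outside -1 to 1 is refused whole. A call with a gripper value outside its range is refused whole. "gripper" is the opening, from 0 (shut) to 1 (fully open), set as the call begins (left out, the last holds). The fingers move at their own pace and stop on an object; "newtons" is the grip in N (left out, the last holds). Time passes only in rows, so rows that do not move let the fingers close. It gives the time, the measured TCP pose, the force, the opening and the grip force at its end, in the units of the state.
- bot.get_obs(): the state, without advancing time (a new reading comes with each control period).
- bot.capture(name): name is "scene" or "top" or "wrist"; returns (picture, depth): 480x640x3 uint8, red, green, blue; 480x640 float32, m along the optical axis (not along the pixel's ray), 0 where there is no reading.
- bot.get_calibration(name): a dict with "fx", "fy", "cx", "cy" (pixels), "k1" (the pictures are not rectified: a ray, as slopes to the right and down, at radius r is drawn at 1 + k1 r^2 times it, then the intrinsics apply), "extrinsics" (4x4, takes a point from camera to world coordinates). Camera axes: x right, y up, looking along -z (the intrinsics and any distortion apply to the point x, -y, -z); pixel columns grow to the right and rows downward; lengths in m; the calibration is good to about 2 mm. A picture is of the moment at which its call begins: read the wrist's pose just before it. get_calibration takes no time and is no camera call; for the wrist camera it gives the pose at the moment of the call.
- bot.job_done(): hands the job in; it is judged then, once.
The state is a dict: "time_s": time; "joint_positions": joint angles; "qvel": joint speeds; "effort": joint torques, N m; "ee_pos": TCP position; "ee_rot": TCP orientation; "force": force on the tool from outside, world axes, zero at the start; "torque": the same for the moment, N m; "gripper_width": finger opening in m; "finger_force": force on a finger pad.
Only numpy, scipy, OpenCV 4.12 (cv2) and the standard library are available. Lean on these libraries where they do the work, as an engineer would, in place of code of your own. Each camera call takes 0.05 s, during which the arm holds its last target. There are 200 camera calls.

## Working session

There is one attempt and no reset: what is moved stays moved. The work goes in short steps, Python scripts to look and compute and a tool call to move; the robot and the scene stay as the last step left them, time stands still between calls to the robot, and variables do not carry over. Pictures are saved under pics/ and viewed, at most 10 in all, crops included, and the job is handed in when it is done.

Besides the shell and the picture viewer there is one more tool, called after ">>>" as name(argument=value, ...), one argument or row to a line, values as JSON. carry_out: Moves the arm, as the interface text tells. Its arguments: {"type":"object","properties":{"rows":{"type":"array","items":{"type":"array"}},"gripper":{"type":"number"},"newtons":{"type":"number"}},"required":["rows"]}

```bash
ls; mkdir -p pics
cat > h.py <<'E'
import numpy as np, cv2
from cell import bot
def cloud(n):
    c=bot.get_calibration(n); im,d=bot.capture(n)
    v,u=np.mgrid[:480,:640].astype(float)
    K=np.array([[c['fx'],0,c['cx']],[0,c['fy'],c['cy']],[0,0,1.]])
    p=cv2.undistortPoints(np.stack([u.ravel(),v.ravel()],1)[:,None],K,np.array([c['k1'],0,0,0.]))[:,0]
    d_=d.ravel(); P=np.stack([p[:,0]*d_,-p[:,1]*d_,-d_],1)
    E=np.array(c['extrinsics']); W=P@E[:3,:3].T+E[:3,3]; W[d_==0]=np.nan
    return im,W.reshape(480,640,3)
def save(im,f): cv2.imwrite('pics/'+f,im[...,::-1])
E
python3 - <<'E'
from h import *
for n in('scene','top'):
    im,W=cloud(n); save(im,n+'0.png'); np.save(n+'0.npy',W); print(n,bot.get_calibration(n)['extrinsics'])
o=bot.get_obs();print(o)
E
```

```text
pics
scene [[-0.82579781  0.27498342 -0.49238409 -0.29000742]
 [-0.56367822 -0.4303453   0.70503176  1.18588944]
 [-0.01802314  0.85975987  0.51038038  0.82521496]
 [ 0.          0.          0.          1.        ]]
top [[ 2.07691139e-02  9.96775626e-01 -7.75048111e-02  3.36254439e-01]
 [-9.99783585e-01  2.06139635e-02 -2.80141153e-03  1.21820373e-01]
 [-1.19469739e-03  7.75462207e-02  9.96988042e-01  1.41863185e+00]
 [ 0.00000000e+00  0.00000000e+00  0.00000000e+00  1.00000000e+00]]
{'time_s': 0.1, 'joint_positions': array([ 1.05022566,  0.57640678,  0.02482736,  1.43784406, -0.01499627,
        1.12898605, -0.056498  ]), 'qvel': array([ 2.25943603e-04, -1.95871761e-03,  9.49239961e-05, -1.60243592e-03,
        8.27516275e-04,  4.34694426e-05, -1.69648927e-04]), 'effort': array([ 6.45968175e-03, -7.67300320e+01,  2.25704983e+00, -2.86601990e+01,
        1.56319403e-02,  8.70192423e-03,  3.96354130e-05]), 'ee_pos': array([ 0.28537744, -0.61125331,  0.23054908]), 'ee_rot': array([-3.06558117e+00, -6.80412534e-01,  5.97254607e-04]), 'force': array([-0.53508902,  0.23931351, -0.14436481]), 'torque': array([-0.01781887,  0.03707543, -0.04368565]), 'finger_force': 0.0, 'gripper_width': 0.08555062254042597}
```

View pics/scene0.png

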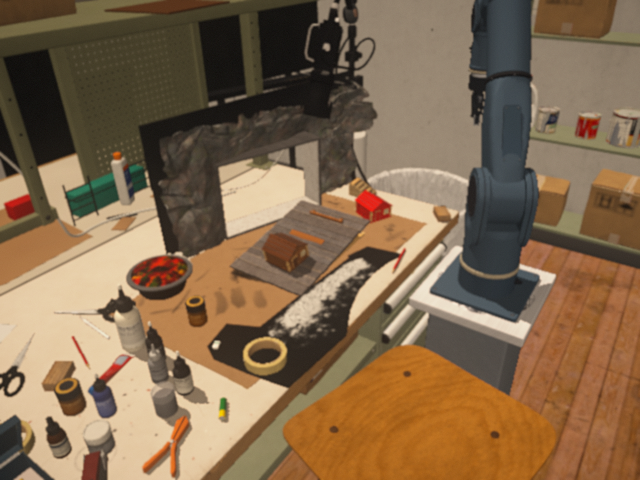

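View pics/top0.png

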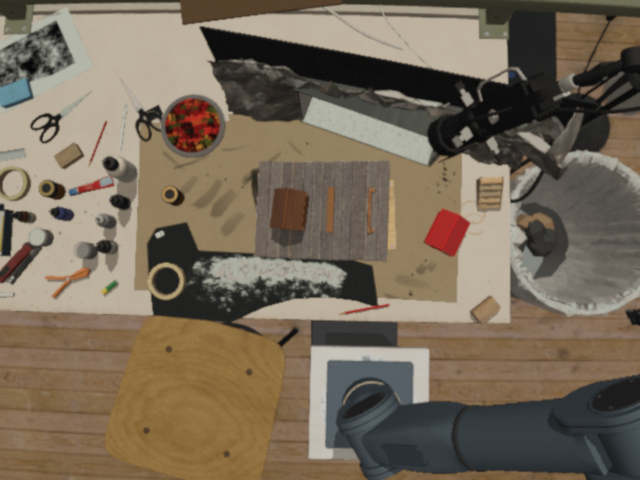

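The top view shows the floor at about (257–388, 162–260). The brown cabin is on it at (290,210), the sill at (331,210) and the batten at (371,210). The red house at (447,232) stands off the floor, so it is the look-alike. The brown one on the floor fits the description of the hut. Next I'll measure and confirm in a crop.

```bash
cat >> h.py <<'E'
def board(W,im=None):
    # top of floor: fit plane in region, returns inlier points & rect
    m=np.isfinite(W[...,0])&(W[...,0]>.3)&(W[...,0]<.85)&(abs(W[...,1])<.35)&(W[...,2]>.004)&(W[...,2]<.14)
    return m
E
python3 - <<'E'
from h import *
W=np.load('top0.npy'); im=cv2.imread('pics/top0.png')
for u,v in [(265,250),(265,170),(318,210),(318,250),(350,210),(380,250),(380,170),(384,210),(331,210),(371,210),(290,210),(280,210),(300,210),(447,232),(172,195),(490,193),(484,309),(450,130),(225,205),(395,215),(260,210)]:
    print((u,v),W[v,u].round(3))
# plane fit using floor patches
P=np.concatenate([W[168:255,311:325].reshape(-1,3),W[168:255,340:364].reshape(-1,3),W[168:185,265:270].reshape(-1,3)])
P=P[np.isfinite(P[:,0])]
A=np.c_[P[:,:2],np.ones(len(P))]
for i in range(5):
    c=np.linalg.lstsq(A,P[:,2],rcond=None)[0]; r=P[:,2]-A@c; k=abs(r)<max(.004,2*r.std()); P,A=P[k],A[k]
print('plane',c,r.std(),len(P))
R=W[...,2]-(W[...,:2]@c[:2]+c[2])
m=(abs(R)<.006)&(np.isfinite(R)); m[:150]=0;m[275:]=0;m[:,:245]=0;m[:,400:]=0
n,l,s,_=cv2.connectedComponentsWithStats(m.astype(np.uint8)); k=1+np.argmax(s[1:,4])
pts=W[l==k][:,:2].astype(np.float32); rc=cv2.minAreaRect(pts); print('board',rc,cv2.boxPoints(rc).round(3).tolist())
h=(R>.02)&(R<.09); h[:150]=0;h[275:]=0;h[:,:245]=0;h[:,400:]=0
n,l,s,_=cv2.connectedComponentsWithStats(h.astype(np.uint8)); k=1+np.argmax(s[1:,4])
rc=cv2.minAreaRect(W[l==k][:,:2].astype(np.float32)); print('hut',rc,s[k],np.nanmax(R[l==k]))
cv2.imwrite('pics/crop0.png',cv2.resize(im[140:330,140:510],None,fx=2.1,fy=2.1,interpolation=2))
E
```

```text
(265, 250) [0.404 0.287 0.011]
(265, 170) [0.621 0.294 0.013]
(318, 210) [0.511 0.147 0.04 ]
(318, 250) [0.405 0.144 0.04 ]
(350, 210) [0.511 0.063 0.058]
(380, 250) [ 0.407 -0.015  0.073]
(380, 170) [ 0.615 -0.013  0.074]
(384, 210) [ 0.51  -0.024  0.077]
(331, 210) [0.51  0.112 0.053]
(371, 210) [0.51  0.009 0.068]
(290, 210) [0.503 0.217 0.092]
(280, 210) [0.504 0.243 0.084]
(300, 210) [0.505 0.192 0.085]
(447, 232) [ 0.457 -0.19   0.068]
(172, 195) [0.541 0.531 0.062]
(490, 193) [ 0.569 -0.316  0.029]
(484, 309) [ 0.257 -0.302  0.02 ]
(450, 130) [ 0.629 -0.117  0.41 ]
(225, 205) [0.524 0.4   0.009]
(395, 215) [ 0.506 -0.062  0.004]
(260, 210) [0.511 0.304 0.015]
plane [-0.00971366 -0.19988306  0.07591673] 0.0022446094621762763 2995
board ((0.5151973366737366, 0.15348593890666962), (0.34174662828445435, 0.38777875900268555), 2.021585702896118) [[0.33799999952316284, 0.3409999907016754], [0.35100001096725464, -0.04600000008940697], [0.6930000185966492, -0.03400000184774399], [0.6790000200271606, 0.3529999852180481]]
hut ((0.5086476802825928, 0.22335180640220642), (0.08747919648885727, 0.10485350340604782), 84.68563079833984) [ 270  187   38   44 1348] 0.07968220903078845
```

View pics/crop0.png

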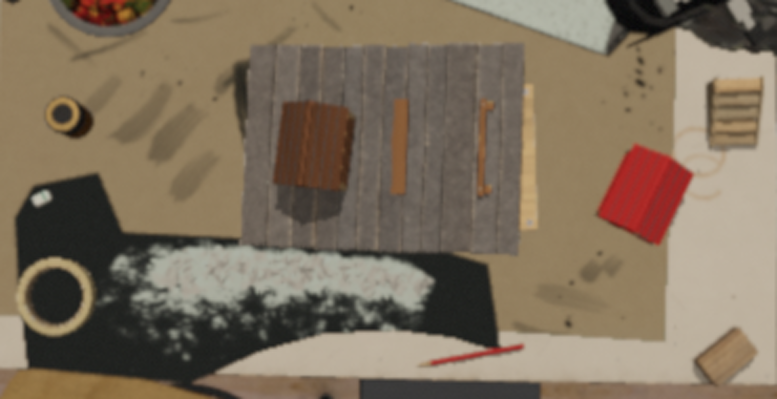

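The crop confirms it: the brown cabin is on the floor at crop (313,145), the red one at (645,195) is off it, and the sill is at (400,145). Next I'll work out the floor frame.

```bash
cat >> h.py <<'E'
from scipy.spatial.transform import Rotation as Ro
def ray(n,uv,pl):  # intersect with z=a x+b y+c
    c=bot.get_calibration(n);K=np.array([[c['fx'],0,c['cx']],[0,c['fy'],c['cy']],[0,0,1.]])
    p=cv2.undistortPoints(np.array(uv,float)[:,None],K,np.array([c['k1'],0,0,0.]))[:,0]
    E=np.array(c['extrinsics']);d=np.c_[p[:,0],-p[:,1],-np.ones(len(p))]@E[:3,:3].T;o=E[:3,3]
    a,b,k=pl;t=(a*o[0]+b*o[1]+k-o[2])/(d[:,2]-a*d[:,0]-b*d[:,1]);return o+d*t[:,None]
def rows(path):
    """path: list of (pos,Rotation) commanded; start = current; returns rows, splitting evenly"""
    o=bot.get_obs();p=o['ee_pos'];R=Ro.from_rotvec(o['ee_rot']);out=[]
    for q,S in path:
        dw=(S*R.inv()).as_rotvec();d=np.array(q)-p
        n=int(max(np.ceil(np.abs(R.inv().apply(d)).max()/.0195),np.ceil(np.linalg.norm(d)/.0335),np.ceil(np.abs(dw).max()/.075),1))
        for i in range(n):
            R1=Ro.from_rotvec(dw/n)*R
            out.append([R.inv().apply(d/n)/.02,(R.inv()*R1).as_rotvec()/.08]);p=p+d/n;R=R1
    r=[[np.round(a,2).tolist(),np.round(b,2).tolist()] for a,b in out]
    for i in range(0,len(r),10): print(str(r[i:i+10]).replace(' ',''))
def tool(t,yaw=0): # tool y=world x, tool x=world y, tip leaning to -y by t
    return Ro.from_euler('z',yaw)*Ro.from_euler('x',-t)*Ro.from_matrix(np.array([[0,1,0],[1,0,0],[0,0,-1.]]))
E
python3 - <<'E'
from h import *
pl=[-0.0097,-0.2,0.0759]
c=ray('top',[(259,161.4),(389,161),(386.7,260),(256,257),(331,187),(331,232),(334.5,210),(369.5,210)],pl);print(c.round(4))
print('bb edge',ray('top',[(394.5,182),(396,248)],[0,0,.008]).round(4))
print('red',ray('top',[(140+x/2.1,140+y/2.1) for x,y in[(638,147),(600,212),(658,242),(692,180)]],[0,0,.045]).round(3))
W=np.load('top0.npy');m=(W[...,2]>.2)&(W[...,0]>.2);q=W[m];q=q[(q[:,1]>-.4)&(q[:,1]<.5)]
print('tall pts near: min x by y');
for y in np.arange(-.4,.5,.05):
    s=q[abs(q[:,1]-y)<.025]
    if len(s):print(round(y,2),s.min(0).round(3),len(s))
rows([((.21,-.40,.25),tool(0,-.7)),((.40,-.2,.25),tool(0,-.35)),((.46,.1,.22),tool(0)),((.51,.33,.14),tool(.33))])
E
```

```text
[[ 0.6462  0.3119  0.0073]
 [ 0.6389 -0.0358  0.0769]
 [ 0.3813 -0.0324  0.0787]
 [ 0.3844  0.3113  0.0099]
 [ 0.5722  0.1136  0.0476]
 [ 0.4527  0.1112  0.0493]
 [ 0.5108  0.1032  0.0503]
 [ 0.5104  0.0127  0.0684]]
bb edge [[ 0.5965 -0.0594  0.008 ]
 [ 0.4165 -0.0652  0.008 ]]
red [[ 0.518 -0.186  0.045]
 [ 0.435 -0.139  0.045]
 [ 0.398 -0.212  0.045]
 [ 0.477 -0.255  0.045]]
tall pts near: min x by y
-0.4 [ 0.56  -0.4    0.219] 856
-0.35 [ 0.574 -0.375  0.208] 2179
-0.3 [ 0.2   -0.325  0.201] 2242
-0.25 [ 0.2   -0.275  0.202] 1829
-0.2 [ 0.566 -0.225  0.249] 2992
-0.15 [ 0.581 -0.175  0.248] 3271
-0.1 [ 0.577 -0.125  0.245] 2834
-0.05 [ 0.666 -0.075  0.245] 1741
-0.0 [ 0.685 -0.025  0.242] 1672
0.05 [0.7   0.025 0.246] 1548
0.1 [0.708 0.075 0.246] 1471
0.15 [0.714 0.125 0.247] 1509
0.2 [0.721 0.175 0.201] 1650
0.25 [0.713 0.225 0.2  ] 1890
0.3 [0.706 0.275 0.2  ] 2082
0.35 [0.704 0.325 0.2  ] 1624
0.4 [0.755 0.375 0.225] 348
0.45 [0.755 0.425 0.647] 101
[[[0.09,-0.93,-0.08],[-0.0,-0.0,-0.45]],[[0.12,-0.93,-0.08],[-0.0,-0.0,-0.45]],[[0.15,-0.92,-0.08],[-0.0,-0.0,-0.45]],[[0.19,-0.9
[... 1153 characters left out ...]
0.96,0.02,0.09],[0.0,0.0,-0.27]],[[0.96,0.04,0.09],[0.0,0.0,-0.27]],[[0.95,0.06,0.09],[0.0,0.0,-0.27]],[[0.95,0.08,0.09],[0.0,0.0,-0.27]],[[0.95,0.1,0.09],[0.0,0.0,-0.27]]]
[[[0.95,0.13,0.09],[0.0,0.0,-0.27]],[[0.94,0.15,0.09],[0.0,0.0,-0.27]],[[0.94,0.17,0.09],[0.0,0.0,-0.27]],[[0.96,0.21,0.33],[0.0,-0.34,0.0]],[[0.97,0.21,0.31],[0.0,-0.34,0.0]],[[0.98,0.21,0.28],[0.0,-0.34,0.0]],[[0.98,0.21,0.25],[0.0,-0.34,0.0]],[[0.99,0.21,0.23],[-0.0,-0.34,0.0]],[[0.99,0.21,0.2],[0.0,-0.34,0.0]],[[1.0,0.21,0.17],[0.0,-0.34,0.0]]]
[[[1.0,0.21,0.14],[0.0,-0.34,0.0]],[[1.01,0.21,0.12],[0.0,-0.34,0.0]],[[1.01,0.21,0.09],[0.0,-0.34,0.0]],[[1.01,0.21,0.06],[-0.0,-0.34,0.0]],[[1.01,0.21,0.03],[0.0,-0.34,0.0]]]
```

>>> carry_out(
  rows=[
    [[0.1,-0.95,-0.1],[0,0,-0.45]],
    [[0.1,-0.95,-0.1],[0,0,-0.45]],
    [[0.15,-0.95,-0.1],[0,0,-0.45]],
    [[0.2,-0.9,-0.1],[0,0,-0.45]],
    [[0.2,-0.9,-0.1],[0,0,-0.45]],
    [[0.25,-0.9,-0.1],[0,0,-0.45]],
    [[0.3,-0.9,-0.1],[0,0,-0.45]],
    [[0.3,-0.9,-0.1],[0,0,-0.45]],
    [[0.35,-0.85,-0.1],[0,0,-0.45]],
    [[0.4,-0.85,0],[0,0,-0.45]],
  ],
  gripper=0.5,
)

```text
time_s: 1.1
ee_pos: [0.2217, -0.4338, 0.2493]
ee_rot: [-2.895, -1.221, 0.0]
force: [0.0, -0.8, -0.4]
gripper_width: 0.0427
finger_force: 0.0
```

>>> carry_out(
  rows=[
    [[0.4,-0.85,0],[0,0,-0.45]],
    [[0.45,-0.8,0],[0,0,-0.45]],
    [[0.9,0,0],[0,0,-0.3]],
    [[0.9,0,0],[0,0,-0.3]],
    [[0.9,0,0],[0,0,-0.3]],
    [[0.9,0.05,0],[0,0,-0.3]],
    [[0.9,0.05,0],[0,0,-0.3]],
    [[0.9,0.1,0],[0,0,-0.3]],
    [[0.9,0.1,0],[0,0,-0.3]],
    [[0.9,0.1,0],[0,0,-0.3]],
  ],
)

```text
time_s: 2.1
ee_pos: [0.3008, -0.2854, 0.2493]
ee_rot: [2.708, 1.592, 0.0]
force: [0.2, -0.0, -0.6]
gripper_width: 0.0425
finger_force: 0.0
```

Run:
```python
from h import *
o=bot.get_obs();print(o['time_s'],o['ee_pos'],o['force'],o['gripper_width'])
rows([((.39,-.17,.25),tool(0,-.3)),((.46,.1,.22),tool(0)),((.505,.33,.14),tool(.33,.02))])
```

```text
2.1 [ 0.30082293 -0.28542959  0.24930033] [ 0.20767505 -0.0242423  -0.55971725] 0.042460777697464584
[[[0.9,0.14,-0.0],[0.0,-0.0,-0.32]],[[0.9,0.16,-0.0],[0.0,-0.0,-0.32]],[[0.89,0.18,-0.0],[0.0,-0.0,-0.32]],[[0.89,0.21,-0.0],[0.0,-0.0,-0.32]],[[0.88,0.23,-0.0],[0.0,-0.0,-0.32]],[[0.88,0.25,-0.0],[0.0,-0.0,-0.32]],[[0.87,0.27,-0.0],[0.0,-0.0,-0.32]],[[0.86,0.3,-0.0],[0.0,-0.0,-0.32]],[[0.93,-0.04,0.1],[-0.0,0.0,-0.25]],[[0.93,-0.02,0.1],[-0.0,0.0,-0.25]]]
[[[0.93,-0.01,0.1],[-0.0,0.0,-0.25]],[[0.93,0.01,0.1],[-0.0,0.0,-0.25]],[[0.93,0.03,0.1],[-0.0,0.0,-0.25]],[[0.93,0.05,0.1],[-0.0,0.0,-0.25]],[[0.93,0.07,0.1],[-0.0,0.0,-0.25]],[[0.93,0.09,0.1],[-0.0,0.0,-0.25]],[[0.92,0.11,0.1],[-0.0,0.0,-0.25]],[[0.92,0.12,0.1],[-0.0,0.0,-0.25]],[[0.92,0.14,0.1],[-0.0,0.0,-0.25]],[[0.92,0.16,0.1],[-0.0,0.0,-0.25]]]
[[[0.91,0.18,0.1],[-0.0,0.0,-0.25]],[[0.91,0.2,0.1],[-0.0,0.0,-0.25]],[[0.9,0.22,0.1],[-0.0,0.0,-0.25]],[[0.96,0.19,0.33],[-0.0,-0.34,-0.02]],[[0.97,0.19,0.31],[-0.0,-0.34,-0.02]],[[0.97,0.19,0.28],[-0.0,-0.34,-0.02]],[[0.98,0.19,0.25],[-0.0,-0.34,-0.02]],[[0.99,0.19,0.23],[-0.0,-0.34,-0.02]],[[0.99,0.2,0.2],[-0.0,-0.34,-0.02]],[[1.0,0.2,0.17],[-0.0,-0.34,-0.02]]]
[[[1.0,0.2,0.14],[-0.0,-0.34,-0.02]],[[1.01,0.2,0.12],[-0.0,-0.34,-0.02]],[[1.01,0.2,0.09],[-0.0,-0.34,-0.02]],[[1.01,0.2,0.06],[-0.0,-0.34,-0.02]],[[1.01,0.2,0.03],[-0.0,-0.34,-0.02]]]
```

>>> carry_out(
  rows=[
    [[0.9,0.15,0],[0,0,-0.3]],
    [[0.9,0.15,0],[0,0,-0.3]],
    [[0.9,0.2,0],[0,0,-0.3]],
    [[0.9,0.2,0],[0,0,-0.3]],
    [[0.9,0.25,0],[0,0,-0.3]],
    [[0.9,0.25,0],[0,0,-0.3]],
    [[0.85,0.3,0],[0,0,-0.35]],
    [[0.85,0.3,0],[0,0,-0.35]],
    [[0.95,0,0.1],[0,0,-0.25]],
    [[0.95,0,0.1],[0,0,-0.25]],
  ],
)

```text
time_s: 3.1
ee_pos: [0.4034, -0.1344, 0.2452]
ee_rot: [-2.498, -1.905, -0.0]
force: [0.4, 0.3, 0.4]
gripper_width: 0.0427
finger_force: 0.0
```

>>> carry_out(
  rows=[
    [[0.95,0,0.1],[0,0,-0.25]],
    [[0.95,0,0.1],[0,0,-0.25]],
    [[0.95,0,0.1],[0,0,-0.25]],
    [[0.95,0.05,0.1],[0,0,-0.25]],
    [[0.95,0.05,0.1],[0,0,-0.25]],
    [[0.95,0.1,0.1],[0,0,-0.25]],
    [[0.9,0.1,0.1],[0,0,-0.25]],
    [[0.9,0.1,0.1],[0,0,-0.25]],
    [[0.9,0.15,0.1],[0,0,-0.25]],
    [[0.9,0.15,0.1],[0,0,-0.25]],
  ],
)

```text
time_s: 4.1
ee_pos: [0.4503, 0.0465, 0.2252]
ee_rot: [-2.296, -2.144, -0.0]
force: [-0.4, 0.9, 0.5]
gripper_width: 0.0426
finger_force: 0.0
```

>>> carry_out(
  rows=[
    [[0.9,0.2,0.1],[0,0,-0.25]],
    [[0.9,0.2,0.1],[0,0,-0.25]],
    [[0.9,0.2,0.1],[0,0,-0.25]],
    [[0.95,0.2,0.3],[0,-0.35,0]],
    [[0.95,0.2,0.3],[0,-0.35,0]],
    [[1,0.2,0.3],[0,-0.35,0]],
    [[1,0.2,0.25],[0,-0.35,0]],
    [[1,0.2,0.25],[0,-0.35,0]],
    [[1,0.2,0.2],[0,-0.35,0]],
    [[1,0.2,0.2],[0,-0.35,0]],
  ],
)

```text
time_s: 5.1
ee_pos: [0.494, 0.2345, 0.1713]
ee_rot: [2.128, 2.109, -0.21]
force: [-0.7, 0.4, 0.3]
gripper_width: 0.0425
finger_force: 0.0
```

>>> carry_out(
  rows=[
    [[1,0.2,0.15],[0,-0.35,0]],
    [[1,0.2,0.1],[0,-0.35,0]],
    [[1,0.2,0.1],[0,-0.35,0]],
    [[1,0.2,0.05],[0,-0.35,0]],
    [[1,0.2,0.05],[0,-0.35,0]],
    [[0,0,0],[0,0,0]],
  ],
)

```text
time_s: 5.7
ee_pos: [0.5133, 0.3316, 0.136]
ee_rot: [2.046, 2.036, -0.349]
force: [-0.7, 0.3, -0.2]
gripper_width: 0.0428
finger_force: 0.0
```

Run:
```python
from h import *
o=bot.get_obs();print(o['time_s'],o['ee_pos'],o['force'],o['gripper_width'],(tool(.33,.02).inv()*Ro.from_rotvec(o['ee_rot'])).as_rotvec())
im,W=cloud('wrist');save(im,'w1.png');np.save('w1.npy',W)
print(W[::60,::80].round(3).tolist())
```

```text
5.7 [0.51330975 0.33158856 0.13599454] [-0.65918678  0.30142176 -0.19395729] 0.042780743358357826 [ 0.01055415 -0.00523576  0.02299296]
[[[0.314, 0.459, 0.004], [0.367, 0.454, 0.004], [0.416, 0.452, 0.001], [0.466, 0.45, 0.003], [0.514, 0.45, 0.001], [0.562, 0.45, 0.0], [0.611, 0.451, 0.002], [0.662, 0.453, 0.001]], [[0.298, 0.424, 0.005], [0.355, 0.421, 0.005], [0.409, 0.418, 0.003], [0.461, 0.417, 0.001], [0.514, 0.416, 0.002], [0.566, 0.416, 0.002], [0.62, 0.417, 0.001], [0.674, 0.419, 0.002]], [[0.274, 0.383, 0.003], [0.339, 0.381, 0.005], [0.398, 0.379, 0.002], [0.456, 0.378, 0.002], [0.514, 0.377, 0.001], [0.571, 0.377, 0.001], [0.63, 0.378, 0.001], [0.69, 0.379, 0.001]], [[0.248, 0.335, 0.004], [0.318, 0.333, 0.004], [0.386, 0.332, 0.004], [0.45, 0.33, 0.002], [0.514, 0.329, 0.002], [0.578, 0.329, 0.002], [0.643, 0.329, 0.001], [0.71, 0.33, 0.002]], [[-0.046, 0.121, -0.201], [0.292, 0.272, 0.004], [0.37, 0.274, 0.007], [0.445, 0.281, 0.016], [0.514, 0.281, 0.016], [0.582, 0.28, 0.016], [0.66, 0.269, 0.001], [0.736, 0.269, 0.001]], [[0.12, 0.161, -0.023], [0.254, 0.19, 0.002], [0.347, 0.196, 0.006], [0.439, 0.221, 0.029], [0.513, 0.263, 0.069], [0.588, 0.219, 0.028], [0.682, 0.191, 0.002], [0.766, 0.194, 0.006]], [[0.102, 0.087, 0.013], [0.109, -0.036, -0.072], [0.466, 0.364, 0.188], [0.49, 0.364, 0.188], [0.513, 0.23, 0.099], [0.538, 0.363, 0.188], [0.562, 0.363, 0.188], [0.808, 0.094, 0.012]], [[0.073, -0.001, 0.05], [0.456, 0.371, 0.21], [0.464, 0.346, 0.198], [0.496, 0.377, 0.212], [0.514, 0.37, 0.208], [0.532, 0.374, 0.211], [0.564, 0.345, 0.197], [0.571, 0.371, 0.21]]]
```

View pics/w1.png

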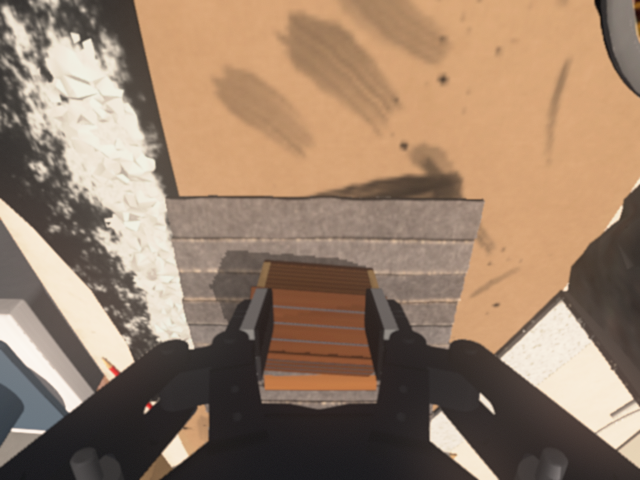

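Run:
```python
from h import *
T=Ro.from_rotvec(bot.get_obs()['ee_rot'])
rows([((.508,.325,.03),T),((.508,.295,.020),T)])
print(T.inv().apply([.0002,-.0098,.00196])/.02, T.as_matrix().round(3))
```

```text
[[[0.26,-0.05,0.85],[0.0,0.0,0.0]],[[0.26,-0.05,0.85],[0.0,0.0,0.0]],[[0.26,-0.05,0.85],[0.0,0.0,0.0]],[[0.26,-0.05,0.85],[0.0,0.0,0.0]],[[0.26,-0.05,0.85],[0.0,0.0,0.0]],[[0.26,-0.05,0.85],[0.0,0.0,0.0]],[[-0.63,0.01,0.48],[0.0,0.0,0.0]],[[-0.63,0.01,0.48],[0.0,0.0,0.0]]]
[-0.49485675  0.01315791  0.06890329] [[ 0.006  1.    -0.004]
 [ 0.944 -0.007 -0.33 ]
 [-0.33  -0.002 -0.944]]
```

>>> carry_out(
  rows=[
    [[0.25,-0.05,0.85],[0,0,0]],
    [[0.25,-0.05,0.85],[0,0,0]],
    [[0.25,-0.05,0.85],[0,0,0]],
    [[0.25,-0.05,0.85],[0,0,0]],
    [[0.25,-0.05,0.85],[0,0,0]],
    [[0.25,-0.05,0.85],[0,0,0]],
    [[-0.6,0,0.5],[0,0,0]],
    [[-0.6,0,0.45],[0,0,0]],
    [[0,0,0],[0,0,0]],
  ],
)

```text
time_s: 6.65
ee_pos: [0.5091, 0.2893, 0.0219]
ee_rot: [2.052, 2.025, -0.351]
force: [-0.1, -0.9, 0.0]
gripper_width: 0.0429
finger_force: 0.0
```

>>> carry_out(
  rows=[
    [[-0.4,0.01,0.055],[0,0,0]],
    [[-0.4,0.01,0.055],[0,0,0]],
    [[-0.4,0.01,0.055],[0,0,0]],
    [[-0.4,0.01,0.055],[0,0,0]],
    [[-0.4,0.01,0.055],[0,0,0]],
    [[0,0,0],[0,0,0]],
  ],
)

```text
time_s: 7.25
ee_pos: [0.5096, 0.2518, 0.0303]
ee_rot: [2.051, 2.028, -0.348]
force: [0.1, 0.2, -0.2]
gripper_width: 0.0425
finger_force: 0.0
```

```bash
cat >> h.py <<'E'
def look(f):
    im,W=cloud('top');save(im,f+'.png');np.save(f+'.npy',W)
    o=bot.get_obs();print(o['time_s'],o['ee_pos'].round(4),o['force'].round(2))
    im,W2=cloud('scene')
    cv2.imwrite('pics/'+f+'.png',np.hstack([cv2.resize(im[185:305,215:400],(555,360),interpolation=2)[:,:400,::-1],cv2.resize(cv2.imread('pics/'+f+'.png')[140:280,240:410],(437,360),interpolation=2)[:,:400]]))
E
python3 - <<'E'
from h import *
look('p1')
E
```

```text
7.3 [0.5094 0.2526 0.0301] [ 1.18 -0.63 -0.64]
```

View pics/p1.png

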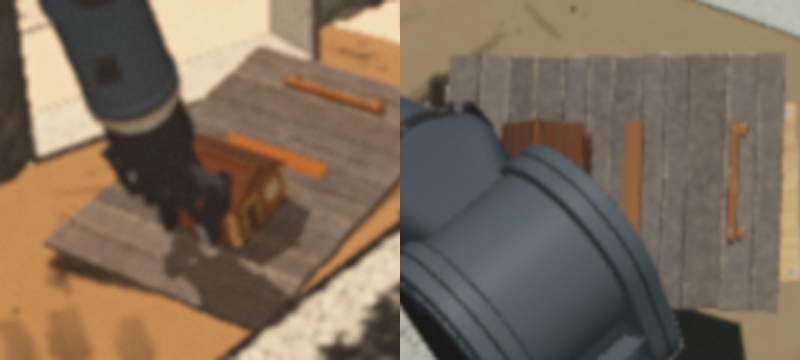

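Left: the scene view, where the fingers are behind the cabin and it has moved straight. Right: the top view, with the cabin front at about (590,145) and the sill at (630,180). I'll keep pushing.

>>> carry_out(
  rows=[
    [[-0.4,0.01,0.055],[0,0,0]],
    [[-0.4,0.01,0.055],[0,0,0]],
    [[-0.4,0.01,0.055],[0,0,0]],
    [[-0.4,0.01,0.055],[0,0,0]],
    [[-0.4,0.01,0.055],[0,0,0]],
    [[-0.4,0.01,0.055],[0,0,0]],
    [[-0.4,0.01,0.055],[0,0,0]],
    [[0,0,0],[0,0,0]],
  ],
)

```text
time_s: 8.15
ee_pos: [0.5102, 0.1961, 0.0414]
ee_rot: [2.051, 2.027, -0.349]
force: [-0.4, -0.1, -0.0]
gripper_width: 0.0425
finger_force: 0.0
```

>>> carry_out(
  rows=[
    [[-0.4,0.01,0.055],[0,0,0]],
    [[-0.4,0.01,0.055],[0,0,0]],
    [[-0.4,0.01,0.055],[0,0,0]],
    [[-0.4,0.01,0.055],[0,0,0]],
    [[-0.4,0.01,0.055],[0,0,0]],
    [[-0.4,0.01,0.055],[0,0,0]],
    [[0,0,0],[0,0,0]],
  ],
)

```text
time_s: 8.85
ee_pos: [0.5109, 0.1486, 0.051]
ee_rot: [2.051, 2.027, -0.349]
force: [0.4, 0.2, -0.3]
gripper_width: 0.0429
finger_force: 0.0
```

Run:
```python
from h import *
look('p2')
```

```text
8.9 [0.5108 0.1495 0.0509] [-0.56 -0.59 -0.84]
```

View pics/p2.png

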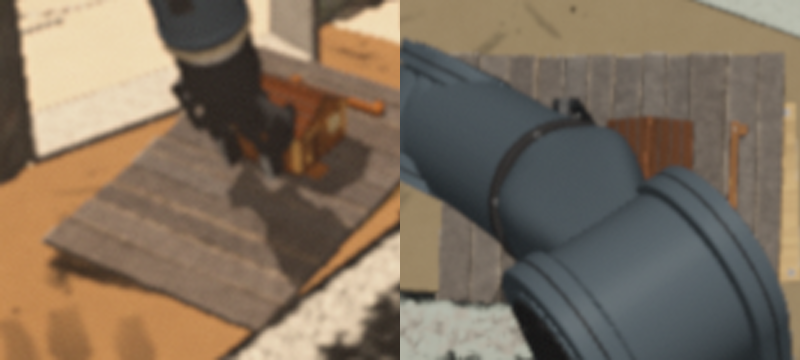

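The cabin is on the sill: front at (692,160), batten at (735,160), and the floor hasn't moved. I'll finish the push slowly.

>>> carry_out(
  rows=[
    [[-0.25,0.01,0.035],[0,0,0]],
    [[-0.25,0.01,0.035],[0,0,0]],
    [[-0.25,0.01,0.035],[0,0,0]],
    [[-0.25,0.01,0.035],[0,0,0]],
    [[-0.25,0.01,0.035],[0,0,0]],
    [[-0.25,0.01,0.035],[0,0,0]],
    [[-0.2,0.01,0.03],[0,0,0]],
    [[0,0,0],[0,0,0]],
  ],
)

```text
time_s: 9.75
ee_pos: [0.5119, 0.1159, 0.0575]
ee_rot: [2.051, 2.028, -0.348]
force: [0.7, 0.1, -0.8]
gripper_width: 0.0424
finger_force: 0.0
```

Run:
```python
from h import *
look('p3')
W=np.load('p3.npy')
for u in range(318,378,3): print(u,W[192,u].round(4),W[198,u].round(4))
```

```text
9.8 [0.5118 0.1163 0.0574] [-0.32 -0.53  0.33]
318 [0.4657 0.1369 0.6188] [0.4532 0.1363 0.6399]
321 [0.465  0.1322 0.6236] [0.4528 0.1318 0.6432]
324 [0.4649 0.1276 0.6247] [0.4519 0.1272 0.6498]
327 [0.4643 0.123  0.6289] [0.4511 0.1228 0.6557]
330 [0.4631 0.1185 0.6368] [0.4508 0.1184 0.6582]
333 [0.463  0.114  0.6382] [0.4502 0.1141 0.6624]
336 [0.4628 0.1095 0.6398] [0.4501 0.1097 0.6642]
339 [0.4629 0.105  0.6398] [0.4496 0.1054 0.6679]
342 [0.5476 0.0863 0.1201] [0.4496 0.1011 0.6685]
345 [0.5462 0.0791 0.1297] [0.4512 0.0965 0.6585]
348 [0.5467 0.0716 0.1279] [0.5312 0.0714 0.1306]
351 [0.5473 0.064  0.125 ] [0.5319 0.0638 0.127 ]
354 [0.5472 0.0566 0.1264] [0.5326 0.0562 0.1234]
357 [0.5482 0.0488 0.1214] [0.5328 0.0487 0.1231]
360 [0.5498 0.0407 0.1124] [0.5337 0.0409 0.1183]
363 [0.5501 0.0332 0.1118] [0.5343 0.0332 0.1152]
366 [0.5578 0.0222 0.0656] [0.5414 0.0223 0.0698]
369 [0.5564 0.0151 0.0755] [0.5414 0.0146 0.071 ]
372 [0.5577 0.0068 0.0684] [0.5422 0.0064 0.0665]
375 [ 0.5572 -0.0007  0.0727] [ 0.5416 -0.001   0.0715]
```

View pics/p3.png

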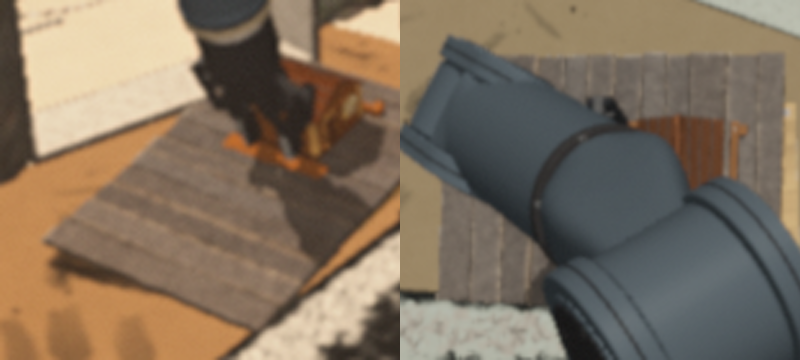

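>>> carry_out(
  rows=[
    [[-0.1,0,0.015],[0,0,0]],
    [[-0.1,0,0.015],[0,0,0]],
    [[0,0,0],[0,0,0]],
  ],
)

```text
time_s: 10.15
ee_pos: [0.5118, 0.1126, 0.0582]
ee_rot: [2.05, 2.03, -0.348]
force: [-0.2, 0.5, -0.4]
gripper_width: 0.0431
finger_force: 0.0
```

Run:
```python
from h import *
W0=np.load('p3.npy')
def prof(W,t):
    Q=W[170:215,335:385].reshape(-1,3);Q=Q[np.isfinite(Q[:,0])&(Q[:,2]<.16)]
    h=(Q[:,2]-(-.0097*Q[:,0]-.2*Q[:,1]+.0759))*.98
    s=(Q[:,1]-.138)/.98-.2*h
    print(t,[(k,round(np.median(h[abs(s-k/1e3)<.0025])*1e3,1)) for k in range(-140,-40,5) if (abs(s-k/1e3)<.0025).sum()>3])
prof(W0,'before')
look('p4');prof(np.load('p4.npy'),'now');prof(np.load('p2.npy'),'p2')
```

```text
before [(-140, np.float64(-0.8)), (-135, np.float64(-1.1)), (-130, np.float64(2.5)), (-125, np.float64(3.0)), (-120, np.float64(1.9)), (-115, np.float64(45.1)), (-110, np.float64(50.0)), (-105, np.float64(53.2)), (-100, np.float64(56.1)), (-95, np.float64(59.7)), (-90, np.float64(63.6)), (-85, np.float64(66.3)), (-80, np.float64(67.3)), (-75, np.float64(5.4)), (-70, np.float64(4.7)), (-65, np.float64(3.8)), (-60, np.float64(2.8)), (-55, np.float64(2.4)), (-50, np.float64(2.0)), (-45, np.float64(1.8))]
10.2 [0.5118 0.1127 0.0581] [ 0.7  -0.19 -0.55]
now [(-140, np.float64(-1.2)), (-135, np.float64(-0.3)), (-130, np.float64(3.2)), (-125, np.float64(2.2)), (-120, np.float64(20.3)), (-115, np.float64(46.5)), (-110, np.float64(48.7)), (-105, np.float64(52.4)), (-100, np.float64(54.2)), (-95, np.float64(58.4)), (-90, np.float64(60.1)), (-85, np.float64(62.3)), (-80, np.float64(4.7)), (-75, np.float64(3.6)), (-70, np.float64(3.4)), (-65, np.float64(1.5)), (-60, np.float64(1.0)), (-55, np.float64(2.4)), (-50, np.float64(3.2)), (-45, np.float64(2.3))]
p2 [(-140, np.float64(-1.3)), (-135, np.float64(-0.7)), (-130, np.float64(2.6)), (-125, np.float64(2.0)), (-120, np.float64(-1.5)), (-115, np.float64(-2.1)), (-110, np.float64(-0.7)), (-105, np.float64(-1.4)), (-100, np.float64(-0.8)), (-95, np.float64(-0.5)), (-90, np.float64(1.3)), (-85, np.float64(3.7)), (-80, np.float64(49.9)), (-75, np.float64(54.6)), (-70, np.float64(56.7)), (-65, np.float64(60.7)), (-60, np.float64(65.0)), (-55, np.float64(69.8)), (-50, np.float64(70.1)), (-45, np.float64(0.6))]
```

Run:
```python
from h import *
T=Ro.from_rotvec(bot.get_obs()['ee_rot'])
rows([((.512,.135,.062),T),((.51,.20,.13),T),((.508,.37,.10),tool(0,.02)),((.508,.345,.015),tool(0,.02))])
```

```text
[[[0.49,-0.0,-0.28],[0.0,0.0,0.0]],[[0.49,-0.0,-0.28],[0.0,0.0,0.0]],[[0.39,-0.03,-0.86],[0.0,0.0,0.0]],[[0.39,-0.03,-0.86],[0.0,0.0,0.0]],[[0.39,-0.03,-0.86],[0.0,0.0,0.0]],[[0.39,-0.03,-0.86],[0.0,0.0,0.0]],[[0.39,-0.03,-0.86],[0.0,0.0,0.0]],[[0.95,-0.02,-0.15],[-0.01,0.47,-0.04]],[[0.95,-0.02,-0.12],[-0.01,0.47,-0.04]],[[0.96,-0.01,-0.08],[-0.01,0.47,-0.04]]]
[[[0.96,-0.01,-0.05],[-0.01,0.47,-0.04]],[[0.96,-0.01,-0.01],[-0.01,0.47,-0.04]],[[0.96,-0.0,0.02],[-0.01,0.47,-0.04]],[[0.96,-0.0,0.06],[-0.01,0.47,-0.04]],[[0.95,0.0,0.1],[-0.01,0.47,-0.04]],[[0.95,0.0,0.13],[-0.01,0.47,-0.04]],[[-0.25,-0.0,0.85],[-0.0,0.0,-0.0]],[[-0.25,-0.0,0.85],[-0.0,0.0,0.0]],[[-0.25,-0.0,0.85],[-0.0,0.0,0.0]],[[-0.25,-0.0,0.85],[-0.0,0.0,0.0]]]
[[[-0.25,-0.0,0.85],[-0.0,0.0,0.0]]]
```

>>> carry_out(
  rows=[
    [[0.5,0,-0.25],[0,0,0]],
    [[0.5,0,-0.25],[0,0,0]],
    [[0.4,0,-0.85],[0,0,0]],
    [[0.4,0,-0.85],[0,0,0]],
    [[0.4,0,-0.85],[0,0,0]],
    [[0.4,0,-0.85],[0,0,0]],
    [[0.4,0,-0.85],[0,0,0]],
    [[0.95,0,-0.15],[0,0.45,-0.05]],
    [[0.95,0,-0.1],[0,0.45,-0.05]],
    [[0.95,0,-0.1],[0,0.45,-0.05]],
  ],
)

```text
time_s: 11.25
ee_pos: [0.5126, 0.2588, 0.1169]
ee_rot: [2.101, 2.107, -0.242]
force: [0.3, -0.6, -0.1]
gripper_width: 0.0426
finger_force: 0.0
```

>>> carry_out(
  rows=[
    [[0.95,0,-0.05],[0,0.45,-0.05]],
    [[0.95,0,0],[0,0.5,-0.05]],
    [[0.95,0,0],[0,0.5,-0.05]],
    [[0.95,0,0.05],[0,0.5,-0.05]],
    [[0.95,0,0.1],[0,0.5,0]],
    [[0.95,0,0.1],[0,0.5,0]],
    [[0,0,0],[0,0,0]],
  ],
  gripper=0,
)

```text
time_s: 11.95
ee_pos: [0.5113, 0.3717, 0.0986]
ee_rot: [-2.193, -2.233, -0.005]
force: [0.8, 0.2, -0.5]
gripper_width: -0.0004
finger_force: 0.0
```

Run:
```python
from h import *
look('p5')
W=np.load('p5.npy')
Q=W[185:235,325:385].reshape(-1,3);Q=Q[np.isfinite(Q[:,0])&(Q[:,2]<.16)]
h=(Q[:,2]-(-.0097*Q[:,0]-.2*Q[:,1]+.0759))*.98
s=(Q[:,1]-.138)/.98-.2*h
print([(k,round(float(np.median(h[abs(s-k/1e3)<.0025])*1e3),1)) for k in range(-140,0,5) if (abs(s-k/1e3)<.0025).sum()>3])
rows([((.508,.345,.015),tool(0,.02))])
im,_=bot.capture('top');a=cv2.resize(im[140:280,240:410],(583,480),interpolation=2);save(a,'t5.png')
```

```text
12.0 [0.5115 0.3703 0.0986] [ 0.56 -0.92 -0.24]
[(-140, -3.2), (-135, -1.3), (-130, 4.6), (-125, 5.4), (-120, 28.3), (-115, 47.0), (-110, 50.7), (-105, 54.1), (-100, 57.3), (-95, 60.1), (-90, 63.6), (-85, 66.2), (-80, 70.0), (-75, 65.7), (-70, 63.3), (-65, 60.6), (-60, 58.2), (-55, 54.7), (-50, 52.6), (-45, 50.0), (-40, 46.7), (-35, 42.3), (-30, 3.6), (-25, 2.7), (-20, 1.5), (-15, 1.3), (-10, 0.2)]
[[[-0.25,-0.04,0.84],[-0.02,-0.02,-0.01]],[[-0.25,-0.04,0.84],[-0.02,-0.02,-0.01]],[[-0.25,-0.04,0.84],[-0.02,-0.02,-0.01]],[[-0.25,-0.04,0.84],[-0.02,-0.02,-0.01]],[[-0.25,-0.04,0.84],[-0.02,-0.02,-0.01]]]
```

View pics/p5.png

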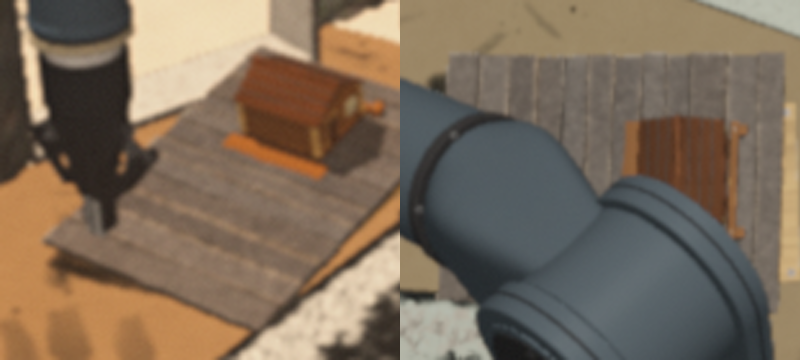

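Run:
```python
from h import *
def fit(Q):
    A=np.c_[Q[:,:2],np.ones(len(Q))]
    for i in range(6):
        c=np.linalg.lstsq(A,Q[:,2],rcond=None)[0];r=abs(Q[:,2]-A@c);k=r<max(.002,2.0*r.std());Q,A=Q[k],A[k]
    return c,len(Q)
def nrm(c): n=np.array([-c[0],-c[1],1]);return n/np.linalg.norm(n)
for f in('top0','p5'):
    W=np.load(f+'.npy');
    F=W[165:182,300:384].reshape(-1,3);c,n=fit(F[np.isfinite(F[:,0])]);print(f,'floor',c.round(4),n)
    lo,hi=(275,306) if f=='top0' else (334,366)
    b=W[189:205 if f!='top0' else 228,lo:hi].reshape(-1,3);h=b[:,2]-b[:,:2]@c[:2]-c[2];b=b[(h>.046)&(h<.085)];h=h[(h>.046)&(h<.085)]
    y=np.median(b[h>np.quantile(h,.93)][:,1]);print('ridge y',y,'hmax',np.quantile(h,.97))
    fr,n1=fit(b[b[:,1]<y-.004]);re,n2=fit(b[b[:,1]>y+.004])
    nf=nrm(c);a=[np.degrees(np.arctan2((x:=nrm(v))[1],x[2])-np.arctan2(nf[1],nf[2])) for v in(fr,re)];print('roof angles deg vs floor',np.round(a,1),n1,n2)
im,_=bot.capture('scene');save(cv2.resize(im[195:270,290:400],None,fx=7,fy=7,interpolation=2),'s5.png')
```

```text
top0 floor [-0.0205 -0.2012  0.0827] 763
ridge y 0.22976605096635516 hmax 0.07297902368934947
roof angles deg vs floor [-28.6  30.3] 320 202
p5 floor [ 0.0025 -0.1819  0.0675] 700
ridge y 0.07167460333844677 hmax 0.07273796779413191
roof angles deg vs floor [-28.4  28.8] 135 115
```

View pics/s5.png

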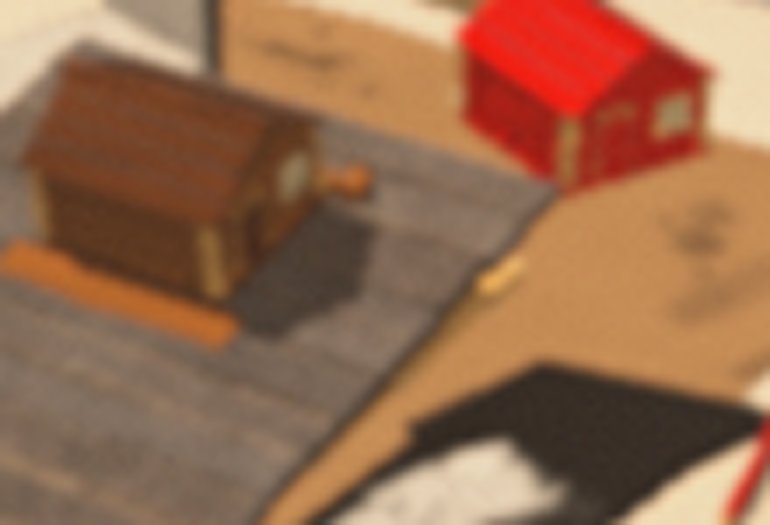

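The cabin sits behind the sill at (225,290) with both roof pitches equal, so it lies flat in its place. Now I'll push the low end of the floor.

>>> carry_out(
  rows=[
    [[-0.2,-0.05,0.9],[0,0,0]],
    [[-0.2,-0.05,0.9],[0,0,0]],
    [[-0.2,-0.05,0.9],[0,0,0]],
    [[-0.2,-0.05,0.9],[0,0,0]],
    [[-0.2,0,0.9],[0,0,0]],
    [[0,0,0.2],[0,0,0]],
    [[0,0,0],[0,0,0]],
  ],
)

```text
time_s: 12.85
ee_pos: [0.5074, 0.3504, 0.0046]
ee_rot: [-2.196, -2.233, -0.001]
force: [0.1, 0.1, 0.6]
gripper_width: -0.0
finger_force: 0.0
```

>>> carry_out(
  rows=[
    [[-0.5,0.01,0],[0,0,0]],
    [[-0.5,0.01,0],[0,0,0]],
    [[-0.4,0.01,0],[0,0,0]],
    [[-0.4,0.01,0],[0,0,0]],
    [[-0.4,0.01,0],[0,0,0]],
    [[0,0,0],[0,0,0]],
  ],
)

```text
time_s: 13.45
ee_pos: [0.5096, 0.3051, 0.0046]
ee_rot: [-2.197, -2.233, -0.002]
force: [0.4, -0.2, 0.6]
gripper_width: 0.0001
finger_force: 0.0
```

```bash
cat >> h.py <<'E'
def floor():
    """ slope from uncovered strip + high end position via top image"""
    im,W=cloud('top');o=bot.get_obs()
    Q=W[163:180,270:420];m=np.isfinite(Q[...,0])&(Q[...,2]>.025)&(Q[...,2]<.12);P=Q[m]
    A=np.c_[P[:,:2],np.ones(len(P))]
    for i in range(6):
        c=np.linalg.lstsq(A,P[:,2],rcond=None)[0];r=abs(P[:,2]-A@c);k=r<max(.0025,2*r.std());P,A=P[k],A[k]
    # high end column by colour: grey (low saturation) -> tan
    s=cv2.cvtColor(im,cv2.COLOR_RGB2HSV)[...,1].astype(float);e=[]
    for v in range(165,182):
        g=np.convolve(s[v,370:430],[1,1,1,0,-1,-1,-1],'valid');e.append(370+3+np.argmax(g))
    u=np.median(e);E=ray('top',[(u,173)],c)[0]
    slope=-c[1];ymid=E[1]+.175*np.cos(np.arctan(slope))+.0
    print('t',o['time_s'],'tcp',o['ee_pos'].round(4),'F',o['force'].round(1),'slope',slope.round(4),'n',len(P),'u',u,'end',E.round(4),'mid y',ymid.round(4))
E
python3 - <<'E'
from h import *
floor();floor()
E
```

```text
t 13.5 tcp [0.5094 0.3056 0.0045] F [0.7 0.2 0.4] slope 0.1939 n 1063 u 396.0 end [ 0.6068 -0.0538  0.0807] mid y 0.118
t 13.55 tcp [0.5093 0.3059 0.0044] F [0.4 0.7 0.2] slope 0.1954 n 1084 u 396.0 end [ 0.6068 -0.0538  0.0808] mid y 0.118
```

>>> carry_out(
  rows=[
    [[-0.35,0.01,0],[0,0,0]],
    [[-0.35,0.01,0],[0,0,0]],
    [[-0.35,0.01,0],[0,0,0]],
    [[-0.3,0.01,0],[0,0,0]],
    [[0,0,0],[0,0,0]],
    [[0,0,0],[0,0,0]],
  ],
)

```text
time_s: 14.15
ee_pos: [0.5106, 0.2786, 0.0041]
ee_rot: [-2.197, -2.233, -0.001]
force: [-0.6, -0.1, -0.3]
gripper_width: -0.0001
finger_force: 0.0
```

Run:
```python
from h import *
floor();floor()
```

```text
t 14.2 tcp [0.5105 0.2789 0.0041] F [-0.3 -0.2 -0.4] slope 0.2205 n 1091 u 406.0 end [ 0.6057 -0.0785  0.0893] mid y 0.0924
t 14.25 tcp [0.5105 0.2791 0.0041] F [0.4 0.4 0.4] slope 0.22 n 1099 u 406.0 end [ 0.6057 -0.0785  0.0892] mid y 0.0924
```

>>> carry_out(
  rows=[
    [[-0.25,0.01,0],[0,0,0]],
    [[-0.25,0.01,0],[0,0,0]],
    [[0,0,0],[0,0,0]],
    [[0,0,0],[0,0,0]],
  ],
)

```text
time_s: 14.65
ee_pos: [0.5112, 0.2691, 0.0041]
ee_rot: [-2.196, -2.233, -0.002]
force: [0.5, 0.9, 0.1]
gripper_width: 0.0001
finger_force: 0.1
```

Run:
```python
from h import *
floor();floor()
```

```text
t 14.7 tcp [0.5111 0.2691 0.0041] F [ 0.5  1.1 -0.2] slope 0.2286 n 1113 u 409.0 end [ 0.6052 -0.0857  0.0925] mid y 0.0849
t 14.75 tcp [0.5111 0.2692 0.0041] F [ 0.   0.6 -0.7] slope 0.2287 n 1126 u 409.0 end [ 0.6052 -0.0857  0.0925] mid y 0.0849
```

>>> carry_out(
  rows=[
    [[-0.2,0,0],[0,0,0]],
    [[-0.15,0,0],[0,0,0]],
    [[0,0,0],[0,0,0]],
    [[0.3,0,0],[0,0,0]],
    [[0,0,0],[0,0,0]],
    [[0,0,0],[0,0,0]],
    [[0,0,0],[0,0,0]],
    [[0,0,0],[0,0,0]],
  ],
)

```text
time_s: 15.55
ee_pos: [0.5111, 0.2689, 0.0041]
ee_rot: [-2.195, -2.234, -0.003]
force: [0.3, 2.7, -0.6]
gripper_width: -0.0002
finger_force: 0.0
```

Run:
```python
from h import *
floor();floor()
```

```text
t 15.6 tcp [0.5111 0.2688 0.0041] F [-0.9  1.3  0.5] slope -0.0318 n 1223 u 411.0 end [ 0.6131 -0.0971  0.054 ] mid y 0.0778
t 15.65 tcp [0.5111 0.2688 0.0041] F [-0.7  2.6  0.3] slope -0.032 n 1250 u 411.0 end [ 0.6131 -0.097   0.0542] mid y 0.0779
```

>>> carry_out(
  rows=[
    [[0.5,0,0],[0,0,0]],
    [[1,0,0],[0,0,0]],
    [[1,0,0],[0,0,0]],
    [[0,0,0],[0,0,0]],
    [[0,0,0],[0,0,0]],
    [[0,0,0],[0,0,0]],
    [[0,0,0],[0,0,0]],
    [[0,0,0],[0,0,0]],
    [[0,0,0],[0,0,0]],
    [[0,0,0],[0,0,0]],
  ],
)

```text
time_s: 16.65
ee_pos: [0.5104, 0.3184, 0.0046]
ee_rot: [-2.196, -2.233, -0.002]
force: [0.2, -0.4, 0.5]
gripper_width: -0.0002
finger_force: 0.0
```

>>> carry_out(
  rows=[
    [[0,0,0],[0,0,0]],
    [[0,0,0],[0,0,0]],
    [[0,0,0],[0,0,0]],
    [[0,0,0],[0,0,0]],
    [[0,0,0],[0,0,0]],
    [[0,0,0],[0,0,0]],
    [[0,0,0],[0,0,0]],
    [[0,0,0],[0,0,0]],
    [[0,0,0],[0,0,0]],
    [[0,0,0],[0,0,0]],
  ],
)

```text
time_s: 17.65
ee_pos: [0.5103, 0.3187, 0.0045]
ee_rot: [-2.195, -2.233, -0.002]
force: [-0.1, 0.3, -0.1]
gripper_width: -0.0003
finger_force: 0.0
```

Run:
```python
from h import *
for i in range(8): floor()
```

```text
t 17.7 tcp [0.5103 0.3187 0.0045] F [ 0.2  0.3 -0.8] slope 0.0373 n 1393 u 412.0 end [ 0.6111 -0.098   0.0643] mid y 0.0768
t 17.75 tcp [0.5103 0.3187 0.0046] F [-0.1  0.1  1.4] slope 0.0394 n 1339 u 412.0 end [ 0.611  -0.098   0.0647] mid y 0.0769
t 17.8 tcp [0.5103 0.3187 0.0045] F [-0.1  0.4  0.3] slope 0.0419 n 1377 u 412.0 end [ 0.611  -0.0979  0.065 ] mid y 0.0769
t 17.85 tcp [0.5103 0.3187 0.0045] F [ 0.2 -0.2  0.5] slope 0.0422 n 1412 u 412.0 end [ 0.611  -0.0979  0.065 ] mid y 0.0769
t 17.9 tcp [0.5103 0.3187 0.0045] F [ 0.5 -0.  -0.1] slope 0.0439 n 1379 u 412.0 end [ 0.6109 -0.0979  0.0654] mid y 0.077
t 17.95 tcp [0.5103 0.3187 0.0045] F [ 0.3 -0.1 -0.3] slope 0.0428 n 1349 u 412.0 end [ 0.6109 -0.0979  0.0652] mid y 0.0769
t 18.0 tcp [0.5103 0.3187 0.0045] F [-0.1 -0.2  1.2] slope 0.0433 n 1333 u 412.0 end [ 0.6109 -0.0979  0.0653] mid y 0.0769
t 18.05 tcp [0.5102 0.3187 0.0045] F [-1.2 -0.2  0.3] slope 0.0444 n 1344 u 412.0 end [ 0.6109 -0.0979  0.0655] mid y 0.077
```

>>> carry_out(
  rows=[
    [[0,0,0],[0,0,0]],
    [[0,0,0],[0,0,0]],
    [[0,0,0],[0,0,0]],
    [[0,0,0],[0,0,0]],
    [[0,0,0],[0,0,0]],
    [[0,0,0],[0,0,0]],
    [[0,0,0],[0,0,0]],
    [[0,0,0],[0,0,0]],
    [[0,0,0],[0,0,0]],
    [[0,0,0],[0,0,0]],
  ],
)

```text
time_s: 19.05
ee_pos: [0.5102, 0.3187, 0.0045]
ee_rot: [-2.195, -2.234, -0.002]
force: [0.2, -0.5, -0.7]
gripper_width: -0.0004
finger_force: 0.0
```

>>> carry_out(
  rows=[
    [[0,0,0],[0,0,0]],
    [[0,0,0],[0,0,0]],
    [[0,0,0],[0,0,0]],
    [[0,0,0],[0,0,0]],
    [[0,0,0],[0,0,0]],
    [[0,0,0],[0,0,0]],
    [[0,0,0],[0,0,0]],
    [[0,0,0],[0,0,0]],
    [[0,0,0],[0,0,0]],
    [[0,0,0],[0,0,0]],
  ],
)

```text
time_s: 20.05
ee_pos: [0.5102, 0.3187, 0.0045]
ee_rot: [-2.195, -2.234, -0.002]
force: [-0.1, 0.7, 0.2]
gripper_width: -0.0003
finger_force: 0.0
```

Run:
```python
from h import *
for i in range(3): floor()
W=np.load('top0.npy');B=W[100:300,150:470].reshape(-1,3);B=B[np.isfinite(B[:,0])&(abs(B[:,2])<.012)]
print('bench',np.linalg.lstsq(np.c_[B[:,:2],np.ones(len(B))],B[:,2],rcond=None)[0],len(B))
_,S=cloud('scene')
print('scene floor:')
m=np.isfinite(S[...,0])&(S[...,0]>.40)&(S[...,0]<.63)&(S[...,1]>.12)&(S[...,1]<.235)&(S[...,2]>.02)&(S[...,2]<.1);P=S[m];A=np.c_[P[:,:2],np.ones(len(P))]
for i in range(6):
    c=np.linalg.lstsq(A,P[:,2],rcond=None)[0];r=abs(P[:,2]-A@c);k=r<max(.0025,2*r.std());P,A=P[k],A[k]
print(c,len(P))
```

```text
t 20.1 tcp [0.5103 0.3187 0.0045] F [-0.3 -0.8  0.3] slope 0.0427 n 1343 u 412.0 end [ 0.6109 -0.0979  0.0651] mid y 0.0769
t 20.15 tcp [0.5103 0.3187 0.0046] F [-0.3 -0.5 -0.3] slope 0.0436 n 1373 u 412.0 end [ 0.6109 -0.0979  0.0654] mid y 0.077
t 20.2 tcp [0.5103 0.3187 0.0045] F [ 0.1 -0.4 -0.2] slope 0.0432 n 1344 u 412.0 end [ 0.6109 -0.0979  0.0654] mid y 0.077
bench [-0.00057115  0.00077913  0.00289999] 38565
scene floor:
[ 0.0014466  -0.04559113  0.05992584] 1118
```

>>> carry_out(
  rows=[
    [[0,0,-0.8],[0,0,0]],
    [[0,0,-0.7],[0,0,0]],
    [[-0.8,0,0],[0,0,0]],
    [[-0.8,0,0],[0,0,0]],
    [[-0.6,0,0],[0,0,0]],
    [[-0.1,0,0],[0,0,0]],
    [[0,0,0],[0,0,0]],
  ],
)

```text
time_s: 20.95
ee_pos: [0.5113, 0.2714, 0.0339]
ee_rot: [-2.197, -2.232, -0.001]
force: [-0.6, 0.3, 0.7]
gripper_width: -0.0005
finger_force: 0.0
```

>>> carry_out(
  rows=[
    [[-0.1,0,0],[0,0,0]],
    [[-0.1,0,0],[0,0,0]],
    [[0,0,0],[0,0,0]],
  ],
)

```text
time_s: 21.25
ee_pos: [0.5112, 0.2686, 0.034]
ee_rot: [-2.195, -2.234, -0.002]
force: [-0.2, 1.3, -0.2]
gripper_width: -0.0001
finger_force: 0.0
```

Run:
```python
from h import *
for i in range(2): floor()
```

```text
t 21.3 tcp [0.5112 0.2687 0.0341] F [ 0.  -0.3 -0.5] slope 0.0408 n 1274 u 412.0 end [ 0.611  -0.098   0.0649] mid y 0.0769
t 21.35 tcp [0.5112 0.2688 0.0341] F [ 1.  -1.1 -0.2] slope 0.0415 n 1251 u 412.0 end [ 0.611  -0.098   0.0649] mid y 0.0769
```

>>> carry_out(
  rows=[
    [[-0.1,0,0],[0,0,0]],
    [[-0.1,0,0],[0,0,0]],
    [[0,0,0],[0,0,0]],
    [[0,0,0],[0,0,0]],
  ],
)

```text
time_s: 21.75
ee_pos: [0.5114, 0.2647, 0.0342]
ee_rot: [-2.195, -2.234, -0.003]
force: [0.6, 1.3, -0.3]
gripper_width: 0.0002
finger_force: 0.8
```

Run:
```python
from h import *
for i in range(2): floor()
```

```text
t 21.8 tcp [0.5114 0.2647 0.0342] F [-0.3  1.5  0.4] slope 0.0432 n 1225 u 412.0 end [ 0.611  -0.0979  0.065 ] mid y 0.0769
t 21.85 tcp [0.5114 0.2647 0.0342] F [-0.1  1.4  1.1] slope 0.0432 n 1231 u 412.0 end [ 0.611  -0.0979  0.065 ] mid y 0.0769
```

>>> carry_out(
  rows=[
    [[0.4,0,0],[0,0,0]],
    [[0.8,0,0],[0,0,0]],
    [[0,0,0],[0,0,0]],
    [[0,0,0],[0,0,0]],
    [[0,0,0],[0,0,0]],
    [[0,0,0],[0,0,0]],
    [[0,0,0],[0,0,0]],
    [[0,0,0],[0,0,0]],
    [[0,0,0],[0,0,0]],
    [[0,0,0],[0,0,0]],
  ],
)

```text
time_s: 22.85
ee_pos: [0.511, 0.2884, 0.0343]
ee_rot: [-2.195, -2.233, -0.002]
force: [0.3, -0.6, -0.2]
gripper_width: -0.0
finger_force: 0.0
```

>>> carry_out(
  rows=[
    [[0,0,0],[0,0,0]],
    [[0,0,0],[0,0,0]],
    [[0,0,0],[0,0,0]],
    [[0,0,0],[0,0,0]],
    [[0,0,0],[0,0,0]],
    [[0,0,0],[0,0,0]],
    [[0,0,0],[0,0,0]],
    [[0,0,0],[0,0,0]],
    [[0,0,0],[0,0,0]],
    [[0,0,0],[0,0,0]],
  ],
)

```text
time_s: 23.85
ee_pos: [0.511, 0.2885, 0.0343]
ee_rot: [-2.195, -2.234, -0.003]
force: [-0.1, -0.6, 0.7]
gripper_width: 0.0002
finger_force: 0.0
```

Run:
```python
from h import *
for i in range(4): floor()
```

```text
t 23.9 tcp [0.5109 0.2885 0.0343] F [0.4 0.3 0.1] slope 0.0238 n 1291 u 412.0 end [ 0.6115 -0.0984  0.0622] mid y 0.0766
t 23.95 tcp [0.511  0.2885 0.0343] F [-0.5 -0.1 -0.1] slope 0.0236 n 1324 u 412.0 end [ 0.6116 -0.0984  0.0621] mid y 0.0766
t 24.0 tcp [0.511  0.2885 0.0343] F [0.2 0.4 0.1] slope 0.0242 n 1284 u 412.0 end [ 0.6115 -0.0984  0.0624] mid y 0.0766
t 24.05 tcp [0.511  0.2884 0.0343] F [-0.2 -0.9 -0.6] slope 0.0234 n 1299 u 412.0 end [ 0.6115 -0.0984  0.0624] mid y 0.0766
```

>>> carry_out(
  rows=[
    [[-0.6,0,0],[0,0,0]],
    [[-0.4,0,0],[0,0,0]],
    [[-0.1,0,0],[0,0,0]],
    [[-0.1,0,0],[0,0,0]],
    [[-0.1,0,0],[0,0,0]],
    [[0,0,0],[0,0,0]],
    [[0.4,0,0],[0,0,0]],
    [[1,0,0],[0,0,0]],
    [[1,0,0],[0,0,0]],
    [[0.8,0,0],[0,0,0]],
  ],
)

```text
time_s: 25.05
ee_pos: [0.51, 0.3282, 0.0346]
ee_rot: [-2.194, -2.234, -0.003]
force: [-0.2, -0.5, -0.3]
gripper_width: -0.0002
finger_force: 0.0
```

>>> carry_out(
  rows=[
    [[0.6,0,-0.8],[0,0,0]],
    [[0.6,0,-0.8],[0,0,0]],
    [[0.6,0,-0.8],[0,0,0]],
    [[0.6,0,-0.8],[0,0,0]],
    [[0,0,0],[0,0,0]],
    [[0,0,0],[0,0,0]],
    [[0,0,0],[0,0,0]],
    [[0,0,0],[0,0,0]],
    [[0,0,0],[0,0,0]],
    [[0,0,0],[0,0,0]],
  ],
)

```text
time_s: 26.05
ee_pos: [0.5098, 0.3735, 0.0986]
ee_rot: [-2.196, -2.233, -0.001]
force: [-0.3, -0.8, -0.8]
gripper_width: 0.0003
finger_force: 0.0
```

>>> carry_out(
  rows=[
    [[0,0,0],[0,0,0]],
    [[0,0,0],[0,0,0]],
    [[0,0,0],[0,0,0]],
    [[0,0,0],[0,0,0]],
    [[0,0,0],[0,0,0]],
    [[0,0,0],[0,0,0]],
    [[0,0,0],[0,0,0]],
    [[0,0,0],[0,0,0]],
    [[0,0,0],[0,0,0]],
    [[0,0,0],[0,0,0]],
  ],
)

```text
time_s: 27.05
ee_pos: [0.5098, 0.374, 0.099]
ee_rot: [-2.195, -2.234, -0.003]
force: [0.8, 0.3, -0.5]
gripper_width: 0.0003
finger_force: 0.0
```

>>> carry_out(
  rows=[
    [[0,0,0],[0,0,0]],
    [[0,0,0],[0,0,0]],
    [[0,0,0],[0,0,0]],
    [[0,0,0],[0,0,0]],
    [[0,0,0],[0,0,0]],
    [[0,0,0],[0,0,0]],
    [[0,0,0],[0,0,0]],
    [[0,0,0],[0,0,0]],
    [[0,0,0],[0,0,0]],
    [[0,0,0],[0,0,0]],
  ],
)

```text
time_s: 28.05
ee_pos: [0.5098, 0.3739, 0.099]
ee_rot: [-2.195, -2.234, -0.002]
force: [0.4, 0.4, 0.3]
gripper_width: -0.0001
finger_force: 0.0
```

Run:
```python
from h import *
for i in range(3): floor()
look('p9')
```

```text
t 28.1 tcp [0.5099 0.3739 0.099 ] F [0.2 0.2 0. ] slope 0.0057 n 1400 u 413.0 end [ 0.6121 -0.1014  0.0596] mid y 0.0735
t 28.15 tcp [0.5099 0.3739 0.099 ] F [ 0.6 -0.2 -0.2] slope 0.0027 n 1417 u 413.0 end [ 0.6122 -0.1015  0.0593] mid y 0.0735
t 28.2 tcp [0.5098 0.3739 0.099 ] F [-0.7  0.2  0.1] slope 0.0026 n 1433 u 413.0 end [ 0.6122 -0.1015  0.0592] mid y 0.0735
28.25 [0.5099 0.3739 0.099 ] [-0.12  0.27  0.13]
```

View pics/p9.png

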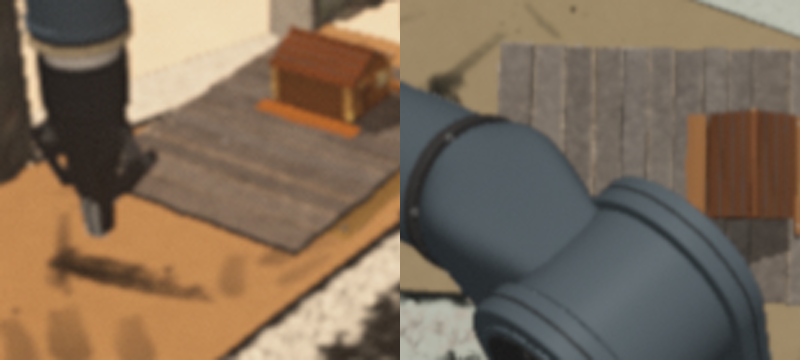

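The floor is level (about 0.2°) and still. The cabin sits behind the sill, at (330,95) in the left panel and (755,165) in the right, and the gripper is clear.

```bash
python3 -c "
from cell import bot
print(bot.job_done())"
```

```text
the job is handed in; nothing more can be done
None
```

The cabin is in its place between the sill and the far batten, and the floor balances level on the rocker by itself at about 0.2° with the arm clear. I handed it in at about 28 s; the verdict was not shown.

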